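# Load the toaster and hold its lever down

## Robot

A 7-joint arm with a two-finger parallel gripper is mounted at the origin on the work surface. World frame = base frame: x ahead of the robot, y to its left, z up, the work surface at z = 0. Lengths are in mm, angles in rad, forces in N, time in s.
With the tool pointing down it reaches from about 425 to 875 mm from the base axis. Payload 4.7 kg.
Tool frame: the origin (TCP) lies at the very end of the fingers, on their centre line; the grasp point (between the pads) lies 19 mm behind it; z points along the fingers, y is the line along which they close (so a half turn about z gives the same grasp; the last joint's range is limited). The gripper opens to 87 mm and grips with 3 to 60 N. Pads are 19 mm wide; open, the fingers measure 117 mm over their backs; the gripper's body (75 mm by 190 mm) begins 51 mm behind the grasp point.
Start: joints at [1.144, 0.321, -0.07, 1.45, 0.023, 1.371, -0.057], TCP at [277.315, -587.899, 196.387] pointing down, gripper open.
Joint ranges: [-2.86, 2.86], [-0.3, 2.09], [-1.38, 1.24], [0.06, 2.45], [-1.56, 4.7], [0.09, 2.05], [-2.69, 2.69]. Speed limits (rad/s): [2.57, 2.57, 3.14, 3.14, 3.14, 3.14, 3.14].

## Interface

Orientations are given as a unit quaternion [w, x, y, z].
In Python, from station import env gives the robot as it stands. The module is installed in compiled form; this text tells all that it offers.
- The arm moves only by the shell command python3 -m jog 'ROWS' [FORCE]. ROWS is JSON, a list of rows, each an object of numbers: "fingers": the closure, from 0 (fully open) to 1 (shut); "dx", "dy", "dz": the shift along the tool's x, y, z in units of 50 mm (1.0 is 50 mm); "rx", "ry", "rz": the turn, a rotation vector about the tool's x, y, z in degrees. In form: [{"fingers": .., "dx": .., "dy": .., "dz": .., "rx": .., "ry": .., "rz": ..}, ...]. A call has 1 to 12 rows; each row is the pose to reach, as a shift and turn from the pose commanded when the call began, along the tool's axes at that moment; what a row does not reach only later rows make up. A row lasts 1/8 s, in which the tool goes at most 62.5 mm and 10.7 degrees, less where a joint would pass 70% of its speed; a pose out of reach is approached as far as the arm can. A call with a gripper value outside its range is refused whole. The fingers move at their own pace and stop on an object; FORCE is the grip in N (left out, the last holds). Time passes only in rows, so rows that repeat a pose let the fingers close. It gives the time, the measured TCP pose, the force, the opening and the grip force at its end, in the units of the state.
- env.state(): the state, without advancing time (a new reading comes with each control period).
- env.grab_frame(name): name is "scene" or "top" or "wrist"; returns (picture, depth): 400x640x3 uint8, red, green, blue; 400x640 float32, mm along the optical axis (not along the pixel's ray), 0 where there is no reading.
- env.camera_info(name): a dict with "mtx" (3x3 intrinsics, pixels), "eye" and "rotation" of the camera in the world. Camera axes: x right, y down, z forward; pixel columns grow to the right and rows downward; lengths in mm; the calibration is good to about 2 mm. A picture is of the moment at which its call begins: read the wrist's pose just before it. camera_info takes no time and is no camera call; for the wrist camera it gives the pose at the moment of the call.
- env.close_job(): hands the job in; it is judged then, once.
The state is a dict: "time": time; "q": joint angles; "joint_velocities": joint speeds; "tau": joint torques, N m; "ee_pos": TCP position; "tcp_rot": TCP orientation; "ft_force": force on the tool from outside, world axes, zero at the start; "ft_torque": the same for the moment, N m; "grip_width": finger opening in mm; "finger_force": force on a finger pad.
Only numpy, scipy, OpenCV 4.12 (cv2) and the standard library are available. Lean on these libraries where they do the work, as an engineer would, in place of code of your own. Each camera call takes 0.05 s, during which the arm holds its last target. There are 200 camera calls.

## Task

Make toast: take the two long slices of baguette out of the wire rack and stand them square end down in the toaster, one in each slot, and let go of them. The toaster's catch no longer latches, so then push its lever all the way down without forcing it, and finish while still holding it fully down. Leave the short heel of bread in the rack, and the oil bottle and pepper mill where they stand.

Things in the scene. Friction and masses are not known exactly. Their poses are not given: they have to be found in the camera images.
- slice_a: First long slice: half of a baguette length split lengthwise, 18 mm thick, 60 mm wide, 128 mm tall, pale faces, brown crust edge; lower end cut square, top end half-round (30 mm radius); 30 to 60 g, rigid. Starts upright in the rack. Origin: centre of the square lower end; x across the thickness, y across the width, z up to the round end
- slice_b: Second long slice, same as the first: half of a baguette length split lengthwise, 18 mm thick, 60 mm wide, 128 mm tall, pale faces, brown crust edge; lower end cut square, top end half-round (30 mm radius); 30 to 60 g, rigid. Starts upright in the rack. Origin: centre of the square lower end; x across the thickness, y across the width, z up to the round end
- heel: Short heel of the baguette, same 18 mm thickness, 60 mm width and round top as the long slices but only 80 mm tall; stands in the rack too and is to be left there. Origin: centre of its lower end; axes as for the long slices
- rack: Wire toast rack, fixed, 90 (x) by 200 (y) by 70 mm tall: base plate (top at 8 mm) and eight wire hoops, 75 mm wide, 25 mm apart along y, making seven bays 22 mm clear. The two long slices and the heel stand in the end bays and the middle bay, 75 mm apart, in any order, thickness along the rack's y. Origin: centre of its underside
- toaster: Two-slot toaster, fixed, steel with black ends: 296 mm long (x), 202 wide (y), top at 182 mm. Origin: centre of its underside; lever on its -x end. Slots 140 mm long (x), 30 wide (y), centred at x 0, y +40 and -40 mm. Bread stands on the carriage inside: its floor is 100 mm above the table with the lever up (a long slice sticks out 46 mm), 52 mm with it fully down (slice 2 mm below the top)
- slot_near (a point): Centre of the mouth of the slot at toaster y = +40 mm (the one nearer the robot), level with the toaster's top, 182 mm above the table; the floor of the raised carriage is 82 mm below
- slot_far (a point): Centre of the mouth of the other slot, at toaster y = -40 mm (farther from the robot), level with the toaster's top; the floor of the raised carriage is 82 mm below
- lever_top (a point): The toaster's black lever paddle on its -x end, pressed from above: 40 mm (toaster x) by 52 mm (y) by 14 mm thick, inner edge 2 mm off the end face. This point: centre of its top face, 22 mm outside the end face, 172 mm above the table when up and 124 mm when fully down; axes as the toaster's
- lever (a joint): How far the lever and the bread carriage are pushed down, in m: 0 up (rest), 0.048 fully down against the stop. A spring pushes it back up: about 5 N on the lever at the top with both slices loaded, rising evenly (120 N/m) to about 11 N at the bottom; it never latches
- bottle: Oil bottle of clear glass with black collar, cork and steel pourer, 70 mm diameter, 250 mm tall; bystander. Origin: centre of its underside
- mill: Turned dark-wood pepper mill, 54 mm diameter, 159 mm tall; bystander. Origin: centre of its underside
Things that resemble listed ones, but are neither listed nor needed, are in the scene too. What is shaped like the slice_a but blue or green is not meant.

How it is judged (in metres and radians):
On the way:
1. both long slices stand square end down in the toaster, one in each slot, let go, with the lever still up ((((x of slice_a in the frame of toaster between -0.06 and 0.06 m and y of slice_a in the frame of toaster between 0.025 and 0.055 m and z of slice_a in the frame of toaster between 0.085 and 0.115 m and angle between slice_a's own z axis and vertical below 0.3 rad) and (x of slice_b in the frame of toaster between -0.06 and 0.06 m and y of slice_b in the frame of toaster between -0.055 and -0.025 m and z of slice_b in the frame of toaster between 0.085 and 0.115 m and angle between slice_b's own z axis and vertical below 0.3 rad)) or ((x of slice_a in the frame of toaster between -0.06 and 0.06 m and y of slice_a in the frame of toaster between -0.055 and -0.025 m and z of slice_a in the frame of toaster between 0.085 and 0.115 m and angle between slice_a's own z axis and vertical below 0.3 rad) and (x of slice_b in the frame of toaster between -0.06 and 0.06 m and y of slice_b in the frame of toaster between 0.025 and 0.055 m and z of slice_b in the frame of toaster between 0.085 and 0.115 m and angle between slice_b's own z axis and vertical below 0.3 rad))) and value of joint lever below 0.012 m and contact force between the fingers and slice_a below 0.3 N and contact force between the fingers and slice_b below 0.3 N), for 0.2 s.
At the end, for the whole second after the job is handed in: The lever is still and held within 4 mm of fully down (48 mm travel) by the fingers, which carry its spring (over 6 N); the two long slices are down in the toaster, one in each slot, upright within 17 degrees, not touched by the fingers; the heel is within 30 mm of its place (value of joint lever above 0.044 m and contact force between the fingers and lever above 6 N and velocity of joint lever between -0.01 and 0.01 m/s and (((x of slice_a in the frame of toaster between -0.06 and 0.06 m and y of slice_a in the frame of toaster between 0.025 and 0.055 m and z of slice_a in the frame of toaster between 0.04 and 0.068 m and angle between slice_a's own z axis and vertical below 0.3 rad) and (x of slice_b in the frame of toaster between -0.06 and 0.06 m and y of slice_b in the frame of toaster between -0.055 and -0.025 m and z of slice_b in the frame of toaster between 0.04 and 0.068 m and angle between slice_b's own z axis and vertical below 0.3 rad)) or ((x of slice_a in the frame of toaster between -0.06 and 0.06 m and y of slice_a in the frame of toaster between -0.055 and -0.025 m and z of slice_a in the frame of toaster between 0.04 and 0.068 m and angle between slice_a's own z axis and vertical below 0.3 rad) and (x of slice_b in the frame of toaster between -0.06 and 0.06 m and y of slice_b in the frame of toaster between 0.025 and 0.055 m and z of slice_b in the frame of toaster between 0.04 and 0.068 m and angle between slice_b's own z axis and vertical below 0.3 rad))) and contact force between the fingers and slice_a below 0.3 N and contact force between the fingers and slice_b below 0.3 N and distance of heel from where it was at the start of the episode below 0.03 m); the arm keeps its last pose, push and grip.
It fails at once if the lever is forced (more than 60 N on it) (contact force between anything else and lever above 60 N).
It fails at once if the heel is taken out of the rack or moved more than 30 mm (distance of heel from where it was at the start of the episode above 0.03 m).
It fails at once if the oil bottle or the pepper mill is pushed more than 30 mm or knocked over (distance of any of bottle, mill from where it was at the start of the episode above 0.03 m or angle between any of bottle, mill's own z axis and vertical above 0.5 rad).
It also fails if it takes over 61 s, if anything falls off the work surface, if the arm or the gripper's body presses on something with over 40 N, if the wrist force passes 120 N, or if a joint passes its speed limit or range.

## Working session

There is one attempt and no reset: what is moved stays moved. The work goes in short steps, Python scripts to look and compute and a shell command to move; the robot and the scene stay as the last step left them, time stands still between calls to the robot, and variables do not carry over. Pictures are saved under pics/ and viewed, at most 10 in all, crops included, and the job is handed in when it is done.

```bash
mkdir -p pics
cat > h.py <<'E'
import numpy as np, cv2, json
from station import env
def grab(n):
    ci=env.camera_info(n); p,d=env.grab_frame(n); return p,d,ci
def cloud(d,ci):
    K=np.array(ci["mtx"]);R=np.array(ci["rotation"]);e=np.array(ci["eye"])
    v,u=np.mgrid[:d.shape[0],:d.shape[1]]
    c=np.stack([(u-K[0,2])/K[0,0]*d,(v-K[1,2])/K[1,1]*d,d],-1)
    return c@R.T+e
E
python3 - <<'E'
from h import *
for n in("scene","top"):
    p,d,ci=grab(n); cv2.imwrite(f"pics/{n}0.png",p[:,:,::-1]); np.savez(f"{n}0.npz",p=p,d=d,**{k:np.array(v) for k,v in ci.items() if k in("mtx","eye","rotation")})
    print(n,ci,(d>0).mean())
s=env.state();print(s)
E
```

```text
scene {'mtx': array([[471.3334536 ,   0.        , 319.91212541],
       [  0.        , 471.3334536 , 203.76023058],
       [  0.        ,   0.        ,   1.        ]]), 'eye': array([1165.15585624,  398.40907042,  900.38203427]), 'rotation': array([-0.15874202,  0.40121166,  0.84264548, -0.32214712])} 0.9960078125
top {'mtx': array([[410.12108608,   0.        , 321.13515125],
       [  0.        , 410.12108608, 195.27879223],
       [  0.        ,   0.        ,   1.        ]]), 'eye': array([539.55565013, -35.79905382, 958.11659348]), 'rotation': array([-0.01765723,  0.70691077, -0.70584789,  0.04176284])} 0.99584375
{'time': 0.1, 'q': array([ 1.14409007,  0.32177453, -0.07007383,  1.45153521,  0.02258803,
        1.37078327, -0.05690735]), 'joint_velocities': array([ 0.00095505, -0.00223508,  0.00032371, -0.0044887 ,  0.00050166,
       -0.00171116, -0.00036364]), 'tau': array([-6.02317286e-04, -4.92572486e+01, -4.05899137e-01, -3.13400352e+01,
       -6.40489510e-02,  3.95426864e-02,  7.92841070e-05]), 'ee_pos': array([ 277.06203009, -587.41056453,  195.36309588]), 'tcp_rot': array([-8.26127478e-04,  9.75808229e-01,  2.18626544e-01, -2.27542554e-04]), 'ft_force': array([-0.21122629,  0.03844824,  0.05887718]), 'ft_torque': array([-0.02282497, -0.02206928, -0.01378062]), 'finger_force': 0.0, 'grip_width': 87.17482526629702}
```

Create h.py:
```python
import numpy as np, cv2, json
from scipy.spatial.transform import Rotation as Ro
from station import env
def rot(q): return Ro.from_quat(np.roll(q,-1)).as_matrix()
def grab(n):
    ci=env.camera_info(n); p,d=env.grab_frame(n); return p,d,ci
def cloud(d,ci):
    K=np.array(ci["mtx"]);R=rot(ci["rotation"]);e=np.array(ci["eye"])
    v,u=np.mgrid[:d.shape[0],:d.shape[1]]
    c=np.stack([(u-K[0,2])/K[0,0]*d,(v-K[1,2])/K[1,1]*d,d],-1)
    return c@R.T+e
def heights(n):
    z=np.load(f"{n}0.npz"); return z["p"],z["d"],cloud(z["d"],z)
```

```text
(no output)
```

View pics/top0.png

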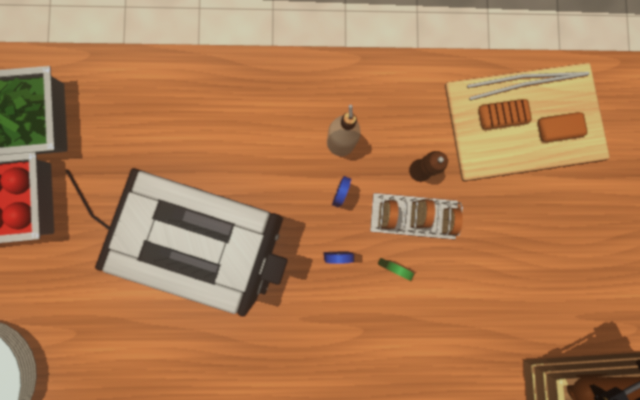

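View pics/scene0.png

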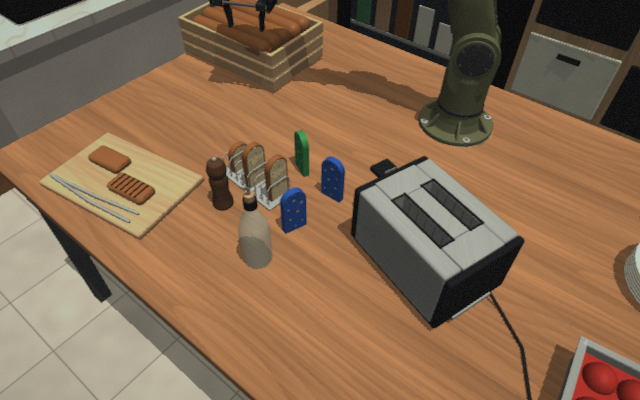

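The top view shows the toaster (centre ~190,240; lever at 272,268), the rack (417,215) with three bread pieces at about u=390, 424 and 453, the mill (430,165), the bottle (345,135) and blue/green decoys. The scene view shows the same, with the lever on the robot's side of the toaster.

```bash
cat > m.py <<'E'
from h import *
for n in("top","scene"):
    p,d,P=heights(n); Z=P[...,2]; print("==",n)
    def pts(m): return P[m&(d>0)]
    # toaster top
    m=(abs(Z-182)<5)&(P[...,1]>50)&(P[...,0]>250)&(P[...,0]<750)&(P[...,1]<600)
    nl,L,st,c=cv2.connectedComponentsWithStats(m.astype(np.uint8)); k=1+np.argmax(st[1:,4])
    q=pts(L==k); r=cv2.minAreaRect(q[:,:2].astype(np.float32)); print("toaster",r,np.median(q[:,2]),len(q))
    # slots: lower inside the hull
    box=cv2.boxPoints(r); c0=np.array(r[0])
    # rack area
    m=(abs(P[...,0]-490)<120)&(abs(P[...,1]+260)<160)&(Z>15)&(Z<300)
    nl,L,st,c=cv2.connectedComponentsWithStats(m.astype(np.uint8))
    for k in range(1,nl):
        if st[k,4]>40:
            q=pts(L==k); print("blob",st[k].tolist(),q.min(0).round(),q.max(0).round(),q.mean(0).round(), p[L==k].mean(0).round())
    # bread: brown/pale pixels above the hoops
    hsv=cv2.cvtColor(p,cv2.COLOR_RGB2HSV)
    m=(abs(P[...,0]-480)<60)&(abs(P[...,1]+260)<130)&(Z>73)&(hsv[...,0]<30)&(hsv[...,1]>60)
    nl,L,st,c=cv2.connectedComponentsWithStats(m.astype(np.uint8))
    for k in range(1,nl):
        if st[k,4]>15:
            q=pts(L==k); r=cv2.minAreaRect(q[:,:2].astype(np.float32)); print("bread",st[k].tolist(),"zmax",q[:,2].max().round(),r,q[q[:,2]>q[:,2].max()-8].mean(0).round(1))
E
python3 m.py
```

```text
== top
toaster ((517.649658203125, 187.41358947753906), (294.0376281738281, 199.38218688964844), 72.10403442382812) 181.45925658599896 13166
blob [336, 196, 10, 11, 65] [ 592. -113.   15.] [ 609. -100.  128.] [ 600. -106.  105.] [ 67.  61. 103.]
blob [377, 198, 22, 32, 525] [ 541. -227.   15.] [ 609. -194.  139.] [ 572. -206.  102.] [132.  93.  63.]
blob [398, 198, 9, 33, 50] [ 539. -252.   18.] [ 610. -244.   73.] [ 571. -248.   65.] [156. 148. 136.]
blob [409, 199, 31, 35, 708] [ 532. -328.   15.] [ 610. -268.  138.] [ 573. -284.   93.] [131.  98.  71.]
blob [441, 201, 22, 35, 547] [ 528. -377.   15.] [ 603. -343.   90.] [ 561. -356.   63.] [133.  94.  64.]
blob [336, 252, 19, 12, 172] [ 473. -133.   34.] [ 491. -100.  130.] [ 484. -115.  112.] [ 73.  71. 121.]
blob [379, 259, 36, 23, 320] [ 435. -256.   16.] [ 476. -199.  130.] [ 459. -220.  109.] [ 82. 115.  54.]
bread [452, 230, 9, 4, 27] zmax 83.0 ((535.9803466796875, -358.0539855957031), (17.218292236328125, 6.503584384918213), 89.9916000366211) [ 537.3 -357.6   78.2]
== scene
toaster ((521.3444213867188, 188.5039520263672), (295.22088623046875, 201.51800537109375), 72.51122283935547) 180.96572175710236 8488
blob [294, 130, 15, 43, 512] [ 444. -261.   15.] [ 482. -196.  130.] [ 466. -219.   78.] [45. 81. 46.]
blob [223, 141, 67, 58, 2064] [ 538. -375.   15.] [ 610. -193.  137.] [ 582. -262.   78.] [113.  94.  69.]
blob [321, 156, 15, 37, 350] [ 475. -132.   15.] [ 496. -100.  130.] [ 492. -115.   77.] [39. 51. 80.]
```

```bash
cat > m2.py <<'E'
from h import *
for n in("top","scene"):
    p,d,P=heights(n); Z=P[...,2]; print("==",n)
    W=(P[...,0]>520)&(P[...,0]<622)&(P[...,1]<-180)&(P[...,1]>-395)&(d>0)
    q=P[W&(Z>4)&(Z<74)]; print("rack",cv2.minAreaRect(q[:,:2].astype(np.float32)))
    for lo,hi,z0 in((-235,-185,78),(-330,-255,78),(-395,-335,74)):
        m=W&(P[...,1]>lo)&(P[...,1]<hi)&(Z>z0)&(Z<150)
        q=P[m]; r=cv2.minAreaRect(q[:,:2].astype(np.float32)); zm=np.percentile(q[:,2],97)
        t=q[q[:,2]>zm-4]; print("bread",len(q),"zmax",zm.round(1),np.round(r[0],1),np.round(r[1],1),round(r[2],1),"top",t.mean(0).round(1),t.min(0).round(),t.max(0).round())
    for nm,a in(("mill",(600,760,-400,-200,60,170)),("bottle",(600,800,-200,20,60,260)),("lever",(330,560,0,90,110,176))):
        m=(P[...,0]>a[0])&(P[...,0]<a[1])&(P[...,1]>a[2])&(P[...,1]<a[3])&(Z>a[4])&(Z<a[5])
        q=P[m]; 
        if len(q): print(nm,q.min(0).round(),q.max(0).round(),np.median(q,0).round())
    m=(abs(P[...,0]-519)<75)&(abs(P[...,1]-188)<80)&(Z<175)
    nl,L,st,c=cv2.connectedComponentsWithStats(m.astype(np.uint8))
    # slot edges by dark colour
    g=p.max(-1)<75
    m=(g&(abs(P[...,0]-519)<85)&(abs(P[...,1]-188)<85)).astype(np.uint8)
    nl,L,st,c=cv2.connectedComponentsWithStats(m)
    z=np.load(f"{n}0.npz");K=z["mtx"];R=rot(z["rotation"]);e=z["eye"]
    for k in range(1,nl):
        if st[k,4]>100:
            v,u=np.nonzero(L==k); ray=np.stack([(u-K[0,2])/K[0,0],(v-K[1,2])/K[1,1],np.ones(len(u))],-1)@R.T
            X=e+ray*((182-e[2])/ray[:,2])[:,None]; print("slot",st[k].tolist(),cv2.minAreaRect(X[:,:2].astype(np.float32)))
E
python3 m2.py
```

```text
== top
rack ((570.19677734375, -286.0224914550781), (202.211669921875, 97.84020233154297), 87.66287231445312)
bread 376 zmax 136.8 [ 572.4 -210.6] [18.6 59.7] 84.4 top [ 572.8 -210.5  134.8] [ 557. -220.  133.] [ 588. -201.  139.]
bread 431 zmax 137.0 [ 574.5 -285.9] [18.9 59.9] 84.4 top [ 573.9 -285.8  135.1] [ 559. -295.  133.] [ 590. -277.  138.]
bread 220 zmax 88.7 [ 559.3 -359.8] [19.  50.1] 84.0 top [ 559.2 -359.9   86.8] [ 541. -369.   85.] [ 576. -351.   90.]
mill [ 600. -352.   60.] [ 703. -200.  159.] [ 673. -292.  135.]
bottle [ 601. -200.   60.] [772. -80. 250.] [ 730. -109.  134.]
lever [380.   2. 110.] [560.  89. 176.] [466.  36. 171.]
slot [154, 201, 75, 41, 751] ((556.266845703125, 177.51617431640625), (143.3969268798828, 33.21095275878906), 72.0874252319336)
slot [140, 242, 76, 41, 981] ((480.13525390625, 201.7098388671875), (144.12335205078125, 33.2958869934082), 71.87933349609375)
== scene
rack ((585.696533203125, -286.1495666503906), (77.47216033935547, 197.10545349121094), 1.8064247369766235)
bread 457 zmax 135.6 [ 575.9 -208.9] [21.6 62.5] 84.8 top [ 576.4 -209.
[... 170 characters left out ...]

bread 125 zmax 89.5 [ 563.1 -359.7] [50.5 24.4] 0.4 top [ 561.8 -357.2   87.5] [ 548. -368.   86.] [ 575. -348.   90.]
mill [ 600. -375.   60.] [ 708. -200.  159.] [ 684. -285.  106.]
bottle [ 600. -200.   60.] [786. -78. 249.] [ 753. -101.  120.]
lever [383.   5. 156.] [558.  89. 176.] [474.  32. 172.]
slot [421, 179, 61, 52, 907] ((483.2792663574219, 203.90731811523438), (147.79574584960938, 38.076969146728516), 71.98667907714844)
slot [391, 193, 64, 56, 1024] ((559.2672729492188, 179.3199462890625), (148.87472534179688, 38.17869186401367), 72.28059387207031)
slot [372, 215, 14, 59, 329] ((661.9573974609375, 145.46038818359375), (138.44039916992188, 22.876693725585938), 32.71290588378906)
```

```bash
cat > to.py <<'E'
import sys; from h import *
# usage: to.py x y z yaw_of_tool_y(deg): prints the shift/turn in jog units from the measured pose
x,y,z,a=map(float,sys.argv[1:5]); s=env.state(); R=rot(s["tcp_rot"])
d=R.T@(np.array([x,y,z])-s["ee_pos"])/50
a=np.radians(a); yy=np.array([np.cos(a),np.sin(a),0])
zz=np.array([0,0,-1.]); T=np.stack([np.cross(yy,zz),yy,zz],1)
print(s["time"],s["ee_pos"].round(1),"d",d.round(3),"r",np.degrees(Ro.from_matrix(R.T@T).as_rotvec()).round(2),"q",s["q"].round(2),"F",s["ft_force"].round(1),s["grip_width"])
E
python3 to.py 574 -210 200 -95
```

```text
0.1 [ 277.1 -587.4  195.4] d [ 8.592 -4.293 -0.086] r [-9.000e-02  3.000e-02  3.026e+01] q [ 1.14  0.32 -0.07  1.45  0.02  1.37 -0.06] F [-0.2  0.   0.1] 87.17482526629702
```

```bash
python3 -m jog '[{"fingers":0.48,"dx":8.6,"dy":-4.3,"dz":-0.1,"rx":0,"ry":0,"rz":30},{"fingers":0.48,"dx":8.6,"dy":-4.3,"dz":-0.1,"rx":0,"ry":0,"rz":30},{"fingers":0.48,"dx":8.6,"dy":-4.3,"dz":-0.1,"rx":0,"ry":0,"rz":30},{"fingers":0.48,"dx":8.6,"dy":-4.3,"dz":-0.1,"rx":0,"ry":0,"rz":30},{"fingers":0.48,"dx":8.6,"dy":-4.3,"dz":-0.1,"rx":0,"ry":0,"rz":30},{"fingers":0.48,"dx":8.6,"dy":-4.3,"dz":-0.1,"rx":0,"ry":0,"rz":30},{"fingers":0.48,"dx":8.6,"dy":-4.3,"dz":-0.1,"rx":0,"ry":0,"rz":30},{"fingers":0.48,"dx":8.6,"dy":-4.3,"dz":-0.1,"rx":0,"ry":0,"rz":30},{"fingers":0.48,"dx":8.6,"dy":-4.3,"dz":-0.1,"rx":0,"ry":0,"rz":30},{"fingers":0.48,"dx":8.6,"dy":-4.3,"dz":-0.1,"rx":0,"ry":0,"rz":30},{"fingers":0.48,"dx":8.6,"dy":-4.3,"dz":-0.1,"rx":0,"ry":0,"rz":30},{"fingers":0.48,"dx":8.6,"dy":-4.3,"dz":-0.1,"rx":0,"ry":0,"rz":30}]' 20; python3 to.py 574 -210 100 -95
python3 - <<'E'
from h import *
p,d,ci=grab("wrist"); cv2.imwrite("pics/w1.png",p[:,:,::-1]); P=cloud(d,ci);Z=P[...,2]
W=(P[...,0]>520)&(P[...,0]<622)&(P[...,1]<-180)&(P[...,1]>-395)&(d>0)
for lo,hi,z0 in((-235,-185,115),(-330,-255,115),(-395,-335,74)):
    q=P[W&(P[...,1]>lo)&(P[...,1]<hi)&(Z>z0)&(Z<150)]
    if len(q)>20: print(len(q),np.percentile(q[:,2],97),cv2.minAreaRect(q[:,:2].astype(np.float32)))
E
```

```text
time: 1.6
ee_pos: [573.7, -211.5, 201.3]
tcp_rot: [0.0, 0.999, -0.043, -0.0]
ft_force: [0.2, 0.4, -0.2]
grip_width: 45.2
finger_force: 0.0
1.6 [ 573.7 -211.5  201.3] d [ 0.004 -0.032  2.027] r [0.03 0.01 0.11] q [ 0.56  0.25 -0.3   1.54  0.08  1.36 -1.4 ] F [ 0.2  0.4 -0.2] 45.184631093160704
1477 134.7827609212029 ((573.757568359375, -210.3106689453125), (17.4783935546875, 53.5155029296875), 84.80947875976562)
1825 134.55000643450205 ((575.3402709960938, -285.10748291015625), (18.32227325439453, 56.4396858215332), 85.26337432861328)
1170 86.61655113685455 ((560.2743530273438, -358.95281982421875), (19.1595458984375, 47.948829650878906), 85.51126861572266)
```

View pics/w1.png

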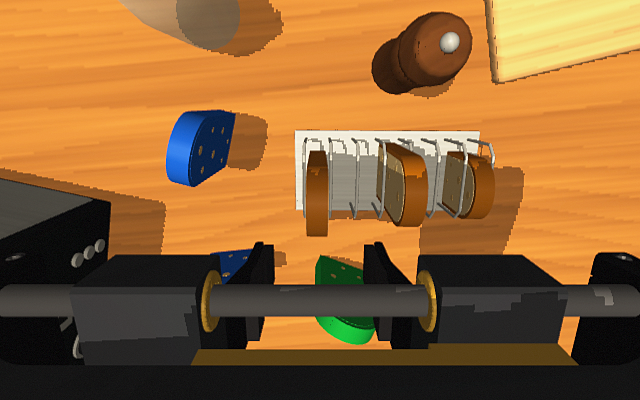

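The wrist view puts the slices at (316,195) and (408,185) and the heel at (475,185). It agrees with the top view to about 1 mm, so I'll descend and grasp.

```bash
python3 -m jog '[{"fingers":0.48,"dy":-0.03,"dz":1.0},{"fingers":0.48,"dy":-0.03,"dz":2.0},{"fingers":0.48,"dy":-0.03,"dz":2.03},{"fingers":0.48,"dy":-0.03,"dz":2.03},{"fingers":1,"dy":-0.03,"dz":2.03},{"fingers":1,"dy":-0.03,"dz":2.03},{"fingers":1,"dy":-0.03,"dz":2.03},{"fingers":1,"dy":-0.03,"dz":2.03}]' 20; python3 to.py 574 -210 100 -95
```

```text
1.65 [ 573.9 -211.2  201.4] d [ 0.    -0.025  2.028] r [0.02 0.   0.14] q [ 0.56  0.25 -0.3   1.54  0.08  1.36 -1.4 ] F [-0.1  0.2 -0. ] 45.308959963161584invalid input at $[0]: expected keys fingers, dx, dy, dz, rx, ry, rz
```

```bash
python3 -m jog '[{"fingers":0.48,"dx":0,"dy":-0.03,"dz":1.0,"rx":0,"ry":0,"rz":0},{"fingers":0.48,"dx":0,"dy":-0.03,"dz":2.0,"rx":0,"ry":0,"rz":0},{"fingers":0.48,"dx":0,"dy":-0.03,"dz":2.03,"rx":0,"ry":0,"rz":0},{"fingers":0.48,"dx":0,"dy":-0.03,"dz":2.03,"rx":0,"ry":0,"rz":0},{"fingers":1,"dx":0,"dy":-0.03,"dz":2.03,"rx":0,"ry":0,"rz":0},{"fingers":1,"dx":0,"dy":-0.03,"dz":2.03,"rx":0,"ry":0,"rz":0},{"fingers":1,"dx":0,"dy":-0.03,"dz":2.03,"rx":0,"ry":0,"rz":0},{"fingers":1,"dx":0,"dy":-0.03,"dz":2.03,"rx":0,"ry":0,"rz":0}]' 20; python3 to.py 574 -210 300 -95
```

```text
time: 2.65
ee_pos: [574.9, -208.7, 100.4]
tcp_rot: [0.0, 0.999, -0.041, 0.0]
ft_force: [-0.9, 0.4, 1.9]
grip_width: 17.6
finger_force: 20.0
2.65 [ 574.9 -208.7  100.4] d [-0.013  0.03  -3.991] r [ 0.03 -0.05  0.26] q [ 0.55  0.32 -0.3   1.66  0.1   1.17 -1.42] F [-0.9  0.4  1.9] 17.63406689609666
```

```bash
python3 -m jog '[{"fingers":1,"dx":0,"dy":0,"dz":-0.6,"rx":0,"ry":0,"rz":0},{"fingers":1,"dx":0,"dy":0,"dz":-1.4,"rx":0,"ry":0,"rz":0},{"fingers":1,"dx":0,"dy":0,"dz":-2.5,"rx":0,"ry":0,"rz":0},{"fingers":1,"dx":0,"dy":0,"dz":-3.5,"rx":0,"ry":0,"rz":0},{"fingers":1,"dx":0,"dy":0,"dz":-4.2,"rx":0,"ry":0,"rz":0},{"fingers":1,"dx":0,"dy":0,"dz":-4.2,"rx":0,"ry":0,"rz":0}]' 20; python3 to.py 557.5 177 308 -18
```

```text
time: 3.4
ee_pos: [576.1, -208.7, 313.4]
tcp_rot: [0.001, 0.999, -0.041, 0.003]
ft_force: [-0.0, 0.3, -1.8]
grip_width: 17.9
finger_force: 20.0
3.4 [ 576.1 -208.7  313.4] d [-1.008 -7.657  0.09 ] r [  0.31  -0.23 -76.73] q [ 0.55  0.22 -0.31  1.35  0.07  1.57 -1.4 ] F [-0.   0.3 -1.8] 17.909846564896643
```

```bash
python3 -m jog '[{"fingers":1,"dx":-0.12,"dy":-0.9,"dz":0,"rx":0,"ry":0,"rz":-9.6},{"fingers":1,"dx":-0.25,"dy":-1.9,"dz":0,"rx":0,"ry":0,"rz":-19.2},{"fingers":1,"dx":-0.38,"dy":-2.9,"dz":0,"rx":0,"ry":0,"rz":-28.8},{"fingers":1,"dx":-0.5,"dy":-3.8,"dz":0,"rx":0,"ry":0,"rz":-38.4},{"fingers":1,"dx":-0.63,"dy":-4.8,"dz":0,"rx":0,"ry":0,"rz":-48},{"fingers":1,"dx":-0.76,"dy":-5.8,"dz":0,"rx":0,"ry":0,"rz":-57.6},{"fingers":1,"dx":-0.88,"dy":-6.7,"dz":0,"rx":0,"ry":0,"rz":-67.2},{"fingers":1,"dx":-1.01,"dy":-7.66,"dz":0.1,"rx":0.3,"ry":-0.2,"rz":-76.7},{"fingers":1,"dx":-1.01,"dy":-7.66,"dz":0.1,"rx":0.3,"ry":-0.2,"rz":-76.7},{"fingers":1,"dx":-1.01,"dy":-7.66,"dz":0.1,"rx":0.3,"ry":-0.2,"rz":-76.7},{"fingers":1,"dx":-1.01,"dy":-7.66,"dz":0.1,"rx":0.3,"ry":-0.2,"rz":-76.7}]' 20; python3 to.py 557.5 177 205 -18
python3 - <<'E'
from h import *
p,d,ci=grab("scene"); cv2.imwrite("pics/s1.png",p[:,:,::-1][50:350,250:600])
E
```

```text
time: 4.78
ee_pos: [556.3, 175.4, 304.2]
tcp_rot: [-0.002, 0.81, 0.586, -0.002]
ft_force: [0.4, 0.2, -0.7]
grip_width: 17.7
finger_force: 20.0
4.775 [556.3 175.4 304.2] d [0.04  0.025 1.984] r [-0.35  0.05 -0.23] q [ 0.22  0.21 -0.67  1.42  0.13  1.56 -0.76] F [ 0.4  0.2 -0.7] 17.698850994442225
```

View pics/s1.png

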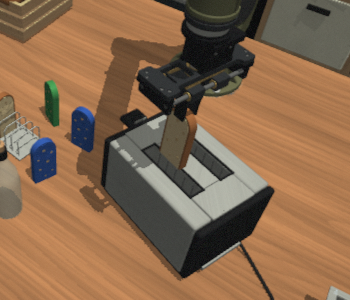

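The slice (crop ~180,140) hangs upright over the far slot with nothing in the way; I'll lower it.

```bash
python3 -m jog '[{"fingers":1,"dx":0.04,"dy":0.02,"dz":0.3,"rx":-0.3,"ry":0,"rz":-0.2},{"fingers":1,"dx":0.04,"dy":0.02,"dz":0.7,"rx":-0.3,"ry":0,"rz":-0.2},{"fingers":1,"dx":0.04,"dy":0.02,"dz":1.1,"rx":-0.3,"ry":0,"rz":-0.2},{"fingers":1,"dx":0.04,"dy":0.02,"dz":1.5,"rx":-0.3,"ry":0,"rz":-0.2},{"fingers":1,"dx":0.04,"dy":0.02,"dz":1.8,"rx":-0.3,"ry":0,"rz":-0.2},{"fingers":1,"dx":0.04,"dy":0.02,"dz":1.8,"rx":-0.3,"ry":0,"rz":-0.2}]' 20; python3 to.py 557.5 177 195 -18
```

```text
time: 5.58
ee_pos: [556.2, 178.5, 213.2]
tcp_rot: [-0.001, 0.808, 0.589, -0.001]
ft_force: [-0.5, 0.9, -0.1]
grip_width: 17.4
finger_force: 20.0
5.575 [556.2 178.5 213.2] d [-0.021  0.035  0.364] r [-0.16  0.06  0.14] q [ 0.22  0.23 -0.67  1.57  0.15  1.39 -0.78] F [-0.5  0.9 -0.1] 17.399616131403604
```

```bash
python3 -m jog '[{"fingers":1,"dx":0,"dy":0,"dz":0.2,"rx":0,"ry":0,"rz":0},{"fingers":1,"dx":0,"dy":0,"dz":0.38,"rx":0,"ry":0,"rz":0},{"fingers":1,"dx":0,"dy":0,"dz":0.38,"rx":0,"ry":0,"rz":0},{"fingers":0.48,"dx":0,"dy":0,"dz":0.38,"rx":0,"ry":0,"rz":0},{"fingers":0.48,"dx":0,"dy":0,"dz":0.38,"rx":0,"ry":0,"rz":0},{"fingers":0.48,"dx":0,"dy":0,"dz":0.38,"rx":0,"ry":0,"rz":0},{"fingers":0.48,"dx":0,"dy":0,"dz":-0.2,"rx":0,"ry":0,"rz":0},{"fingers":0.48,"dx":0,"dy":0,"dz":-1.0,"rx":0,"ry":0,"rz":0},{"fingers":0.48,"dx":0,"dy":0,"dz":-1.0,"rx":0,"ry":0,"rz":0}]' 20; python3 to.py 575 -285 230 -95
python3 - <<'E'
from h import *
p,d,ci=grab("scene"); cv2.imwrite("pics/s2.png",cv2.resize(p[:,:,::-1][80:330,330:560],None,fx=2,fy=2))
p,d,ci=grab("wrist"); P=cloud(d,ci); q=P[(abs(P[...,0]-557)<60)&(abs(P[...,1]-177)<70)&(P[...,2]>192)&(P[...,2]<245)]
print(len(q),q[:,2].max() if len(q) else 0, cv2.minAreaRect(q[:,:2].astype(np.float32)) if len(q) else 0)
E
```

```text
time: 6.7
ee_pos: [558.8, 180.2, 268.6]
tcp_rot: [0.001, 0.808, 0.589, 0.003]
ft_force: [-0.5, 0.7, -0.3]
grip_width: 44.7
finger_force: 0.0
6.7 [558.8 180.2 268.6] d [-8.761  3.155  0.751] r [ 0.08 -0.39 77.16] q [ 0.22  0.21 -0.67  1.49  0.13  1.48 -0.77] F [-0.5  0.7 -0.3] 44.73219722506104
1965 227.6188751151017 ((558.4984741210938, 179.61277770996094), (55.33675765991211, 18.11160659790039), 72.07706451416016)
```

View pics/s2.png

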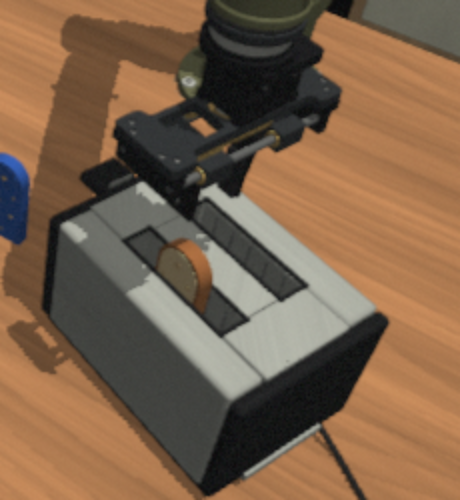

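Slice one stands in the far slot (crop ~185,270), top at 228 mm, let go. Next is slice two.

```bash
python3 -m jog '[{"fingers":0.48,"dx":-1.1,"dy":0.4,"dz":-0.2,"rx":0,"ry":0,"rz":9.6},{"fingers":0.48,"dx":-2.2,"dy":0.8,"dz":-0.2,"rx":0,"ry":0,"rz":19.3},{"fingers":0.48,"dx":-3.3,"dy":1.2,"dz":-0.2,"rx":0,"ry":0,"rz":28.9},{"fingers":0.48,"dx":-4.4,"dy":1.6,"dz":-0.2,"rx":0,"ry":0,"rz":38.5},{"fingers":0.48,"dx":-5.5,"dy":2.0,"dz":0,"rx":0,"ry":0,"rz":48},{"fingers":0.48,"dx":-6.6,"dy":2.4,"dz":0.2,"rx":0,"ry":0,"rz":57.8},{"fingers":0.48,"dx":-7.7,"dy":2.8,"dz":0.4,"rx":0,"ry":0,"rz":67.4},{"fingers":0.48,"dx":-8.76,"dy":3.15,"dz":0.75,"rx":0,"ry":-0.3,"rz":77.1},{"fingers":0.48,"dx":-8.76,"dy":3.15,"dz":0.75,"rx":0,"ry":-0.3,"rz":77.1},{"fingers":0.48,"dx":-8.76,"dy":3.15,"dz":0.75,"rx":0,"ry":-0.3,"rz":77.1},{"fingers":0.48,"dx":-8.76,"dy":3.15,"dz":0.75,"rx":0,"ry":-0.3,"rz":77.1}]' 20; python3 to.py 575.3 -285.1 100 -95
```

```text
time: 8.18
ee_pos: [573.4, -283.8, 227.2]
tcp_rot: [0.001, 0.999, -0.041, -0.002]
ft_force: [0.4, 0.6, 0.1]
grip_width: 45.3
finger_force: 0.0
8.175 [ 573.4 -283.8  227.2] d [0.05  0.018 2.544] r [0.1  0.22 0.25] q [ 0.62  0.3  -0.26  1.42  0.08  1.43 -1.29] F [0.4 0.6 0.1] 45.323363735939374
```

```bash
python3 -m jog '[{"fingers":0.48,"dx":0.05,"dy":0.02,"dz":0.9,"rx":0,"ry":0.2,"rz":0.2},{"fingers":0.48,"dx":0.05,"dy":0.02,"dz":1.8,"rx":0,"ry":0.2,"rz":0.2},{"fingers":0.48,"dx":0.05,"dy":0.02,"dz":2.54,"rx":0,"ry":0.2,"rz":0.2},{"fingers":0.48,"dx":0.05,"dy":0.02,"dz":2.54,"rx":0,"ry":0.2,"rz":0.2},{"fingers":0.48,"dx":0.05,"dy":0.02,"dz":2.54,"rx":0,"ry":0.2,"rz":0.2},{"fingers":1,"dx":0.05,"dy":0.02,"dz":2.54,"rx":0,"ry":0.2,"rz":0.2},{"fingers":1,"dx":0.05,"dy":0.02,"dz":2.54,"rx":0,"ry":0.2,"rz":0.2},{"fingers":1,"dx":0.05,"dy":0.02,"dz":2.54,"rx":0,"ry":0.2,"rz":0.2},{"fingers":1,"dx":0.05,"dy":0.02,"dz":2.54,"rx":0,"ry":0.2,"rz":0.2}]' 20
```

```text
time: 9.3
ee_pos: [574.8, -287.7, 100.5]
tcp_rot: [0.001, 0.999, -0.045, -0.0]
ft_force: [-0.2, -0.5, 0.3]
grip_width: 17.2
finger_force: 20.0
```

```bash
python3 -m jog '[{"fingers":1,"dx":0,"dy":0,"dz":-0.6,"rx":0,"ry":0,"rz":0},{"fingers":1,"dx":0,"dy":0,"dz":-1.4,"rx":0,"ry":0,"rz":0},{"fingers":1,"dx":0,"dy":0,"dz":-2.5,"rx":0,"ry":0,"rz":0},{"fingers":1,"dx":0,"dy":0,"dz":-3.5,"rx":0,"ry":0,"rz":0},{"fingers":1,"dx":0,"dy":0,"dz":-4.4,"rx":0,"ry":0,"rz":0},{"fingers":1,"dx":0,"dy":0,"dz":-4.4,"rx":0,"ry":0,"rz":0}]' 20; python3 to.py 482 202.5 312 -18
```

```text
time: 10.05
ee_pos: [576.6, -287.5, 324.9]
tcp_rot: [0.003, 0.999, -0.045, 0.003]
ft_force: [-0.1, 0.3, -0.8]
grip_width: 17.6
finger_force: 20.0
10.05 [ 576.6 -287.5  324.9] d [-2.764 -9.593  0.188] r [  0.53  -0.13 -77.14] q [ 0.61  0.29 -0.26  1.25  0.08  1.61 -1.29] F [-0.1  0.3 -0.8] 17.570272170901358
```

```bash
python3 -m jog '[{"fingers":1,"dx":-0.28,"dy":-0.95,"dz":0,"rx":0,"ry":0,"rz":-7.7},{"fingers":1,"dx":-0.55,"dy":-1.9,"dz":0,"rx":0,"ry":0,"rz":-15.4},{"fingers":1,"dx":-0.85,"dy":-2.9,"dz":0,"rx":0,"ry":0,"rz":-23},{"fingers":1,"dx":-1.1,"dy":-3.85,"dz":0,"rx":0,"ry":0,"rz":-31},{"fingers":1,"dx":-1.4,"dy":-4.8,"dz":0,"rx":0,"ry":0,"rz":-38.5},{"fingers":1,"dx":-1.65,"dy":-5.75,"dz":0,"rx":0,"ry":0,"rz":-46},{"fingers":1,"dx":-1.95,"dy":-6.7,"dz":0,"rx":0,"ry":0,"rz":-54},{"fingers":1,"dx":-2.2,"dy":-7.7,"dz":0,"rx":0,"ry":0,"rz":-62},{"fingers":1,"dx":-2.5,"dy":-8.65,"dz":0.1,"rx":0.2,"ry":0,"rz":-69.5},{"fingers":1,"dx":-2.76,"dy":-9.6,"dz":0.2,"rx":0.4,"ry":0,"rz":-77.1},{"fingers":1,"dx":-2.76,"dy":-9.6,"dz":0.2,"rx":0.4,"ry":0,"rz":-77.1},{"fingers":1,"dx":-2.76,"dy":-9.6,"dz":0.2,"rx":0.4,"ry":0,"rz":-77.1}]' 20; python3 to.py 482 202.5 213 -18; sleep 0
```

```text
time: 11.55
ee_pos: [480.3, 202.5, 307.9]
tcp_rot: [-0.002, 0.81, 0.587, -0.002]
ft_force: [0.0, -0.2, -0.2]
grip_width: 17.3
finger_force: 20.0
11.55 [480.3 202.5 307.9] d [0.012 0.044 1.898] r [-0.35  0.01 -0.11] q [ 0.23  0.05 -0.7   1.56  0.03  1.55 -0.79] F [ 0.  -0.2 -0.2] 17.324385102682704
```

```bash
python3 -m jog '[{"fingers":1,"dx":0.01,"dy":0.04,"dz":0.3,"rx":-0.3,"ry":0,"rz":-0.1},{"fingers":1,"dx":0.01,"dy":0.04,"dz":0.7,"rx":-0.3,"ry":0,"rz":-0.1},{"fingers":1,"dx":0.01,"dy":0.04,"dz":1.1,"rx":-0.3,"ry":0,"rz":-0.1},{"fingers":1,"dx":0.01,"dy":0.04,"dz":1.5,"rx":-0.3,"ry":0,"rz":-0.1},{"fingers":1,"dx":0.01,"dy":0.04,"dz":1.9,"rx":-0.3,"ry":0,"rz":-0.1},{"fingers":1,"dx":0.01,"dy":0.04,"dz":1.9,"rx":-0.3,"ry":0,"rz":-0.1}]' 20; python3 to.py 482 202.5 194 -18
```

```text
time: 12.3
ee_pos: [481.0, 201.6, 211.5]
tcp_rot: [-0.001, 0.809, 0.587, -0.001]
ft_force: [0.0, 0.4, 0.1]
grip_width: 17.7
finger_force: 20.0
12.3 [481.  201.6 211.5] d [0.024 0.014 0.351] r [-0.18  0.07 -0.08] q [ 0.23  0.08 -0.7   1.72  0.05  1.36 -0.8 ] F [0.  0.4 0.1] 17.666786729401732
```

```bash
python3 -m jog '[{"fingers":1,"dx":0,"dy":0,"dz":0.2,"rx":0,"ry":0,"rz":0},{"fingers":1,"dx":0,"dy":0,"dz":0.35,"rx":0,"ry":0,"rz":0},{"fingers":1,"dx":0,"dy":0,"dz":0.35,"rx":0,"ry":0,"rz":0},{"fingers":0.48,"dx":0,"dy":0,"dz":0.35,"rx":0,"ry":0,"rz":0},{"fingers":0.48,"dx":0,"dy":0,"dz":0.35,"rx":0,"ry":0,"rz":0},{"fingers":0.48,"dx":0,"dy":0,"dz":0.35,"rx":0,"ry":0,"rz":0},{"fingers":0.48,"dx":0,"dy":0,"dz":-0.2,"rx":0,"ry":0,"rz":0},{"fingers":0.48,"dx":0,"dy":0,"dz":-1.0,"rx":0,"ry":0,"rz":0},{"fingers":0.48,"dx":0,"dy":0,"dz":-1.0,"rx":0,"ry":0,"rz":0}]' 20
python3 - <<'E'
from h import *
p,d,ci=grab("scene"); cv2.imwrite("pics/s3.png",cv2.resize(p[:,:,::-1][80:330,330:560],None,fx=2,fy=2))
p,d,ci=grab("wrist"); P=cloud(d,ci)
for c in((557,177),(482,202)):
  q=P[(abs(P[...,0]-c[0])<36)&(abs(P[...,1]-c[1])<60)&(P[...,2]>192)&(P[...,2]<245)]
  print(len(q),q[:,2].max() if len(q) else 0, cv2.minAreaRect(q[:,:2].astype(np.float32)) if len(q) else 0)
E
python3 to.py 467 28 230 -18
```

```text
time: 13.42
ee_pos: [483.7, 204.6, 267.3]
tcp_rot: [0.001, 0.809, 0.588, 0.004]
ft_force: [1.0, 0.1, -1.4]
grip_width: 45.1
finger_force: 0.0
2803 228.01981612936788 ((557.275390625, 177.60391235351562), (59.73319625854492, 18.374847412109375), 72.00665283203125)
1965 227.74260807761013 ((480.4686279296875, 207.11749267578125), (55.71403121948242, 17.978849411010742), 71.881103515625)
13.525 [482.1 203.5 264. ] d [-3.434  0.795  0.675] r [ 0.03 -0.09  0.06] q [ 0.23  0.06 -0.7   1.64  0.04  1.46 -0.79] F [ 0.7 -0.9 -0.3] 45.26895493864439
```

View pics/s3.png

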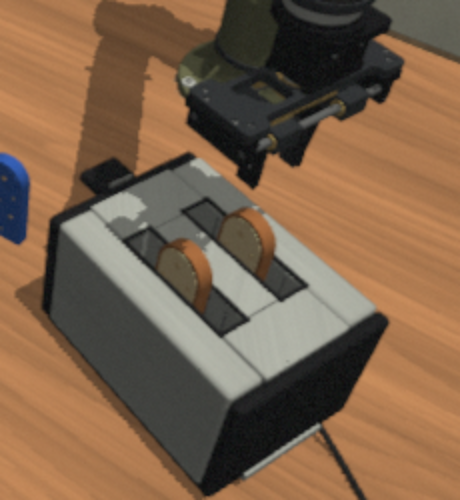

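Both slices stand in their slots (crop ~185,270 and 245,240), with tops at 228 mm. Next I check the lever position and where the wrist camera sits relative to the tool.

Run:
```python
from h import *
s=env.state();ci=env.camera_info("wrist"); print("cam in tool",rot(s["tcp_rot"]).T@(np.array(ci["eye"])-s["ee_pos"]))
ax=np.array([.309,.951]);ay=np.array([-.951,.309])
for n in("top","scene"):
    p,d,P=heights(n); D=P[...,:2]-np.array([519.2,190]); tx=D@ax;ty=D@ay
    m=(tx<-145)&(tx>-200)&(abs(ty)<40)&(P[...,2]>160)&(P[...,2]<178)
    print(n,m.sum(),np.median(P[m],0),np.percentile(tx[m],[2,98]),np.percentile(ty[m],[2,98]), cv2.minAreaRect(P[m][:,:2].astype(np.float32)))
```

```text
cam in tool [  76.67807421   -0.4316718  -186.81868362]
top 697 [467.39995437  30.25613783 171.43465985] [-190.43667224 -146.05569604] [-29.71090096  30.91656141] ((467.2717590332031, 29.986846923828125), (45.90060043334961, 78.56237030029297), 71.48941802978516)
scene 284 [473.5549674   27.6254512  170.96035359] [-186.95725153 -145.93667469] [-28.14033763  22.46784917] ((468.3941345214844, 31.527488708496094), (42.79444122314453, 59.87718200683594), 72.51873779296875)
```

```bash
python3 -m jog '[{"fingers":1,"dx":-0.9,"dy":0.2,"dz":-0.1,"rx":0,"ry":0,"rz":0},{"fingers":1,"dx":-1.8,"dy":0.4,"dz":-0.1,"rx":0,"ry":0,"rz":0},{"fingers":1,"dx":-2.7,"dy":0.6,"dz":0.2,"rx":0,"ry":0,"rz":0},{"fingers":1,"dx":-3.46,"dy":0.78,"dz":0.7,"rx":0,"ry":0,"rz":0},{"fingers":1,"dx":-3.46,"dy":0.78,"dz":1.2,"rx":0,"ry":0,"rz":0},{"fingers":1,"dx":-3.46,"dy":0.78,"dz":1.2,"rx":0,"ry":0,"rz":0},{"fingers":1,"dx":-3.46,"dy":0.78,"dz":1.2,"rx":0,"ry":0,"rz":0},{"fingers":1,"dx":-3.46,"dy":0.78,"dz":1.2,"rx":0,"ry":0,"rz":0}]' 20; python3 to.py 466 27 124 -18
```

```text
time: 14.52
ee_pos: [466.5, 27.7, 204.7]
tcp_rot: [0.0, 0.808, 0.589, 0.001]
ft_force: [-0.9, -0.8, -0.3]
grip_width: 0.4
finger_force: 0.0
14.525 [466.5  27.7 204.7] d [-0.018 -0.008  1.613] r [ 0.09 -0.11  0.13] q [ 0.43 -0.06 -0.52  1.86 -0.03  1.34 -0.39] F [-0.9 -0.8 -0.3] 0.37233925186038525
```

```bash
python3 -m jog '[{"fingers":1,"dx":-0.02,"dy":0,"dz":0.3,"rx":0,"ry":0,"rz":0},{"fingers":1,"dx":-0.02,"dy":0,"dz":0.5,"rx":0,"ry":0,"rz":0},{"fingers":1,"dx":-0.02,"dy":0,"dz":0.6,"rx":0,"ry":0,"rz":0},{"fingers":1,"dx":-0.02,"dy":0,"dz":0.7,"rx":0,"ry":0,"rz":0},{"fingers":1,"dx":-0.02,"dy":0,"dz":0.8,"rx":0,"ry":0,"rz":0},{"fingers":1,"dx":-0.02,"dy":0,"dz":0.9,"rx":0,"ry":0,"rz":0},{"fingers":1,"dx":-0.02,"dy":0,"dz":1.0,"rx":0,"ry":0,"rz":0},{"fingers":1,"dx":-0.02,"dy":0,"dz":1.0,"rx":0,"ry":0,"rz":0}]' 20; python3 to.py 466 27 125 -18
```

```text
time: 15.52
ee_pos: [465.2, 26.1, 153.2]
tcp_rot: [-0.001, 0.809, 0.588, 0.0]
ft_force: [-0.4, 0.2, -0.3]
grip_width: 0.5
finger_force: 0.0
15.525 [465.2  26.1 153.2] d [0.021 0.01  0.565] r [-0.04 -0.07  0.06] q [ 0.43 -0.03 -0.52  1.93 -0.02  1.24 -0.41] F [-0.4  0.2 -0.3] 0.4714415806096841
```

No force at 153 mm, so the lever may have been missed; I'll look.

Run:
```python
from h import *
a,_,_=grab("scene"); b,_,_=grab("top"); w,_,_=grab("wrist")
f=lambda i:cv2.resize(i,(400,300),interpolation=cv2.INTER_CUBIC)
im=np.vstack([np.hstack([f(a[110:260,330:530]),f(b[200:335,180:360])]),np.hstack([f(w),f(a)])])
cv2.imwrite("pics/l1.png",im[:,:,::-1])
```

```text
(no output)
```

View pics/l1.png

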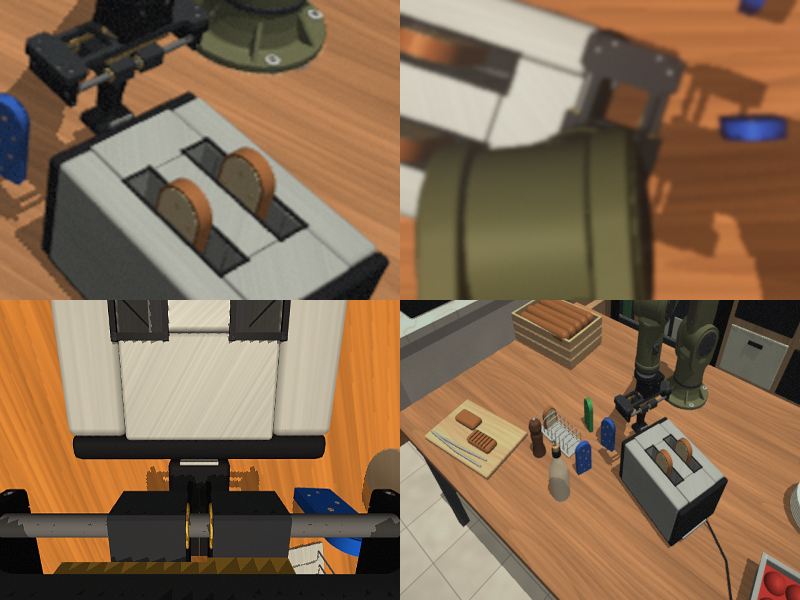

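Run:
```python
from h import *
ax=np.array([.309,.951]);ay=np.array([-.951,.309])
for n in("scene","wrist"):
    p,d,ci=grab(n); P=cloud(d,ci); D=P[...,:2]-np.array([519.2,190]); tx=D@ax;ty=D@ay; Z=P[...,2]
    if n=="scene":
        for c in(40,-40):
            m=(abs(tx)<60)&(abs(ty-c)<15)&(Z>184)&(Z<240); print("slice top",m.sum(),np.percentile(Z[m],98) if m.any() else 0)
    m=(tx<-151)&(tx>-200)&(abs(ty)<45)&(Z>90)&(Z<180)&(d>0)
    print(n,m.sum())
    for lo in range(95,180,5):
        k=m&(Z>=lo)&(Z<lo+5)
        if k.sum()>5: print(lo,k.sum(),np.percentile(tx[k],[3,97]).round(),np.percentile(ty[k],[3,97]).round())
print(env.state()["ft_force"],env.state()["ft_torque"],env.state()["tau"].round(1),env.state()["ee_pos"])
```

```text
slice top 553 227.5491998828437
slice top 551 227.41737412454358
scene 201
160 14 [-184. -156.] [-29. -26.]
165 70 [-189. -152.] [-28.  20.]
170 112 [-184. -154.] [-26.  21.]
wrist 3066
160 7 [-151. -151.] [-24.  25.]
165 1256 [-171. -151.] [-24.  26.]
170 1751 [-171. -153.] [-21.  23.]
175 52 [-163. -161.] [-8.  9.]
[-0.28478352 -0.42766694  0.86088761] [ 0.00862653 -0.08874519  0.05436901] [  0.  -25.1   0.4 -30.1  -0.1   0.    0. ] [465.70998972  26.13763245 153.92194661]
```

Run:
```python
from h import *
ax=np.array([.309,.951]);ay=np.array([-.951,.309])
p,d,ci=grab("scene"); P=cloud(d,ci); D=P[...,:2]-np.array([519.2,190]); tx=D@ax;ty=D@ay; Z=P[...,2]
for lo in range(160,290,6):
    k=(tx<-120)&(tx>-215)&(abs(ty)<60)&(Z>=lo)&(Z<lo+6)
    if k.sum()>3: print(lo,k.sum(),np.percentile(tx[k],[3,50,97]).round(),np.percentile(ty[k],[3,50,97]).round())
cv2.imwrite("pics/l2.png",cv2.resize(p[110:200,330:450,::-1],(800,600),interpolation=cv2.INTER_CUBIC))
p,d,ci=grab("wrist"); s=env.state(); T=(cloud(d,ci)-s["ee_pos"])@rot(s["tcp_rot"])
for lo in range(-100,12,6):
    k=(abs(T[...,0])<40)&(abs(T[...,1])<60)&(T[...,2]>=lo)&(T[...,2]<lo+6)
    if k.sum()>3: print("tool z",lo,k.sum(),np.percentile(T[k][:,0],[3,97]).round(),np.percentile(T[k][:,1],[3,97]).round())
```

```text
160 17 [-183. -168. -156.] [-28. -28. -26.]
166 149 [-186. -166. -152.] [-28. -14.  21.]
172 207 [-176. -142. -133.] [-57.  -7.  56.]
178 255 [-171. -127. -120.] [-55.  -2.  53.]
184 25 [-175. -163. -149.] [-12. -10.   9.]
190 25 [-180. -166. -160.] [-12. -10.   6.]
196 21 [-178. -162. -159.] [-12.  -8.   7.]
202 28 [-180. -163. -160.] [-13.  -9.   6.]
208 25 [-177. -162. -159.] [-15.  -6.   8.]
214 26 [-175. -162. -159.] [-16. -12.   8.]
220 11 [-167. -161. -159.] [-17. -14.   7.]
244 6 [-176. -168. -165.] [-32. -31. -30.]
250 24 [-196. -137. -133.] [-35. -30.  32.]
256 86 [-197. -135. -132.] [-37. -16.  42.]
262 169 [-197. -140. -133.] [-57. -28.  54.]
268 227 [-189. -143. -133.] [-36. -17.  30.]
274 118 [-192. -148. -135.] [-48. -14.  41.]
280 112 [-192. -148. -145.] [-56. -25.  49.]
286 243 [-195. -151. -145.] [-58. -23.  55.]
tool z -100 263 [ 8. 38.] [-31.  31.]
tool z -94 50 [ 2. 10.] [-5.  5.]
tool z -88 58 [-3.  7.] [-5.  5.]
tool z -82 32 [-9. -2.] [-5.  5.]
tool z -76 595 [-9.  1.] [-5.  4.]
tool z -70 37 [10. 11.] [-6.  5.]
tool z -64 201 [ 9. 12.] [-6.  5.]
tool z -58 203 [ 9. 12.] [-7.  7.]
tool z -52 236 [ 7. 12.] [-8.  7.]
tool z -46 241 [ 1. 12.] [-8.  7.]
tool z -40 221 [ 9. 12.] [-9.  8.]
tool z -34 181 [ 9. 12.] [-9.  8.]
tool z -28 3864 [23. 39.] [-56.  56.]
tool z -22 5120 [ 3. 39.] [-55.  54.]
tool z -16 1149 [ 2. 22.] [-26.  25.]
tool z -10 9 [21. 22.] [-25.  25.]
```

View pics/l2.png

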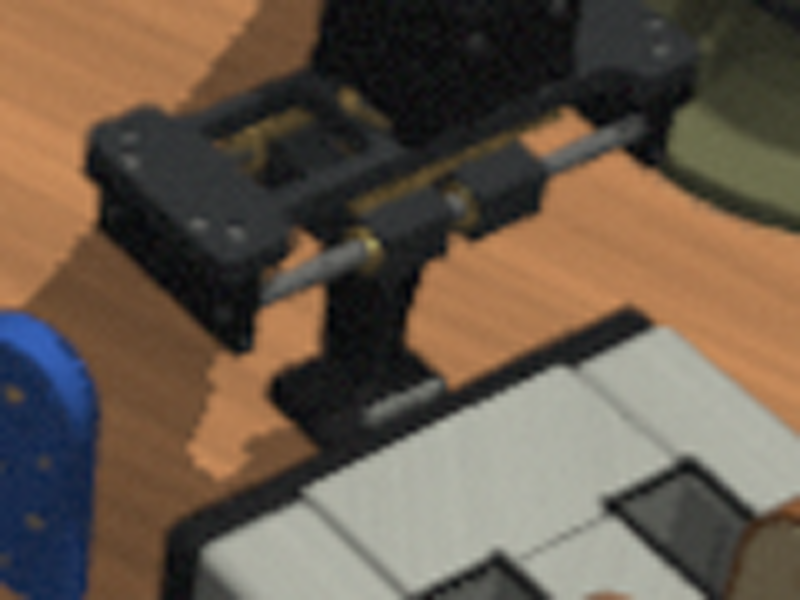

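The crop shows the finger pads (370,340) ending about at the paddle's top (355,390), not below it. The real tips are therefore higher than the reported TCP, and the lever hasn't moved. I'll continue down in small steps, watching the force.

```bash
python3 -m jog '[{"fingers":1,"dx":0,"dy":0,"dz":0.05,"rx":0,"ry":0,"rz":0},{"fingers":1,"dx":0,"dy":0,"dz":0.1,"rx":0,"ry":0,"rz":0},{"fingers":1,"dx":0,"dy":0,"dz":0.15,"rx":0,"ry":0,"rz":0},{"fingers":1,"dx":0,"dy":0,"dz":0.2,"rx":0,"ry":0,"rz":0},{"fingers":1,"dx":0,"dy":0,"dz":0.2,"rx":0,"ry":0,"rz":0}]' 20; python3 to.py 466 27 125 -18
cat > st.py <<'E'
from h import *
ax=np.array([.309,.951]);ay=np.array([-.951,.309])
p,d,ci=grab("scene"); P=cloud(d,ci); D=P[...,:2]-np.array([519.2,190]); tx=D@ax;ty=D@ay; Z=P[...,2]
for c in(40,-40):
    m=(abs(tx)<60)&(abs(ty-c)<15)&(Z>120)&(Z<240); print("slice top",m.sum(),np.percentile(Z[m],[50,98]))
m=(abs(tx+172)<30)&(abs(ty)<60)&(Z>185)&(Z<290); b=(tx<-120)&(tx>-215)&(abs(ty)<60)&(Z>200); print("body bottom", [ (lo,int((b&(Z>=lo)&(Z<lo+4)&(abs(ty)>22)).sum())) for lo in range(196,260,4)])
p,d,ci=grab("wrist"); P=cloud(d,ci); D=P[...,:2]-np.array([519.2,190]); tx=D@ax;ty=D@ay; Z=P[...,2]
m=(tx<-153)&(tx>-168)&(abs(ty)<22)&(abs(ty)>12)&(d>0); print("paddle z",m.sum(),np.median(Z[m]))
print(env.state()["ft_force"].round(1))
E
python3 st.py
```

```text
time: 16.5
ee_pos: [465.5, 26.1, 144.1]
tcp_rot: [-0.0, 0.809, 0.588, 0.0]
ft_force: [-1.5, 0.1, 5.3]
grip_width: 0.6
finger_force: 2.7
16.5 [465.5  26.1 144.1] d [0.021 0.004 0.382] r [-0.   -0.07  0.06] q [ 0.42 -0.02 -0.53  1.94 -0.01  1.22 -0.41] F [-1.5  0.1  5.3] 0.6186160767130008
slice top 886 [191.8789505  225.22329615]
slice top 887 [192.67959799 225.19766536]
body bottom [(196, 0), (200, 0), (204, 0), (208, 0), (212, 0), (216, 0), (220, 0), (224, 0), (228, 0), (232, 3), (236, 4), (240, 9), (244, 23), (248, 31), (252, 71), (256, 71)]
paddle z 1110 168.19561512464412
[-1.3 -0.1  6.1]
```

Contact now: about 5.5 N, with the paddle and slices 3 mm down. Continuing smoothly.

```bash
python3 -m jog '[{"fingers":1,"dx":0,"dy":0,"dz":0.08,"rx":0,"ry":0,"rz":0},{"fingers":1,"dx":0,"dy":0,"dz":0.16,"rx":0,"ry":0,"rz":0},{"fingers":1,"dx":0,"dy":0,"dz":0.24,"rx":0,"ry":0,"rz":0},{"fingers":1,"dx":0,"dy":0,"dz":0.32,"rx":0,"ry":0,"rz":0},{"fingers":1,"dx":0,"dy":0,"dz":0.4,"rx":0,"ry":0,"rz":0},{"fingers":1,"dx":0,"dy":0,"dz":0.48,"rx":0,"ry":0,"rz":0},{"fingers":1,"dx":0,"dy":0,"dz":0.56,"rx":0,"ry":0,"rz":0},{"fingers":1,"dx":0,"dy":0,"dz":0.64,"rx":0,"ry":0,"rz":0},{"fingers":1,"dx":0,"dy":0,"dz":0.7,"rx":0,"ry":0,"rz":0},{"fingers":1,"dx":0,"dy":0,"dz":0.7,"rx":0,"ry":0,"rz":0}]' 20; python3 st.py
```

```text
time: 17.85
ee_pos: [465.6, 26.1, 109.6]
tcp_rot: [-0.0, 0.809, 0.588, 0.0]
ft_force: [-3.1, 0.5, 9.7]
grip_width: 0.6
finger_force: 4.7
slice top 612 [176.29290071 190.87951774]
slice top 687 [177.04724288 191.24332514]
body bottom [(196, 0), (200, 3), (204, 3), (208, 23), (212, 27), (216, 53), (220, 77), (224, 62), (228, 78), (232, 35), (236, 52), (240, 65), (244, 133), (248, 54), (252, 16), (256, 17)]
paddle z 66 133.85783913893783
[-3.1 -0.1  9.5]
```

```bash
python3 -m jog '[{"fingers":1,"dx":0,"dy":0,"dz":0.05,"rx":0,"ry":0,"rz":0},{"fingers":1,"dx":0,"dy":0,"dz":0.1,"rx":0,"ry":0,"rz":0},{"fingers":1,"dx":0,"dy":0,"dz":0.15,"rx":0,"ry":0,"rz":0},{"fingers":1,"dx":0,"dy":0,"dz":0.18,"rx":0,"ry":0,"rz":0},{"fingers":1,"dx":0,"dy":0,"dz":0.18,"rx":0,"ry":0,"rz":0}]' 20; python3 -m jog '[{"fingers":1,"dx":0,"dy":0,"dz":0.02,"rx":0,"ry":0,"rz":0},{"fingers":1,"dx":0,"dy":0,"dz":0.02,"rx":0,"ry":0,"rz":0}]' 20;  python3 -m jog '[{"fingers":1,"dx":0,"dy":0,"dz":0.02,"rx":0,"ry":0,"rz":0},{"fingers":1,"dx":0,"dy":0,"dz":0.02,"rx":0,"ry":0,"rz":0}]' 20; python3 st.py
```

```text
time: 18.58
ee_pos: [465.6, 26.1, 100.8]
tcp_rot: [-0.0, 0.809, 0.588, 0.0]
ft_force: [-4.7, -0.2, 9.8]
grip_width: 0.1
finger_force: 5.3
time: 18.82
ee_pos: [465.6, 26.1, 99.9]
tcp_rot: [-0.0, 0.809, 0.588, 0.0]
ft_force: [-4.8, -1.1, 10.5]
grip_width: 0.4
finger_force: 5.3
time: 19.08
ee_pos: [465.5, 26.1, 98.9]
tcp_rot: [-0.0, 0.809, 0.588, 0.0]
ft_force: [-4.5, -1.5, 11.0]
grip_width: 0.4
finger_force: 5.4
slice top 597 [172.90588208 183.64470178]
slice top 654 [171.34119159 183.61805824]
body bottom [(196, 0), (200, 22), (204, 39), (208, 92), (212, 48), (216, 95), (220, 39), (224, 41), (228, 63), (232, 85), (236, 110), (240, 17), (244, 16), (248, 12), (252, 14), (256, 14)]
paddle z 0 nan
[-4.7 -0.8 10.4]
  return _methods._mean(a, axis=axis, dtype=dtype,
  ret = ret.dtype.type(ret / rcount)
```

```bash
python3 -m jog '[{"fingers":1,"dx":0,"dy":0,"dz":0.02,"rx":0,"ry":0,"rz":0},{"fingers":1,"dx":0,"dy":0,"dz":0.02,"rx":0,"ry":0,"rz":0}]' 20;  python3 -m jog '[{"fingers":1,"dx":0,"dy":0,"dz":0.02,"rx":0,"ry":0,"rz":0},{"fingers":1,"dx":0,"dy":0,"dz":0.02,"rx":0,"ry":0,"rz":0}]' 20
```

```text
time: 19.42
ee_pos: [465.6, 26.1, 98.1]
tcp_rot: [-0.0, 0.809, 0.588, 0.0]
ft_force: [-5.2, -1.1, 12.4]
grip_width: 0.6
finger_force: 6.1
time: 19.68
ee_pos: [465.6, 26.0, 98.1]
tcp_rot: [0.0, 0.809, 0.588, 0.0]
ft_force: [-7.5, -0.7, 18.6]
grip_width: 0.4
finger_force: 9.3
```

```bash
python3 -m jog '[{"fingers":1,"dx":0,"dy":0,"dz":0,"rx":0,"ry":0,"rz":0},{"fingers":1,"dx":0,"dy":0,"dz":0,"rx":0,"ry":0,"rz":0},{"fingers":1,"dx":0,"dy":0,"dz":0,"rx":0,"ry":0,"rz":0},{"fingers":1,"dx":0,"dy":0,"dz":0,"rx":0,"ry":0,"rz":0}]' 20
python3 - <<'E'
from h import *
p,d,ci=grab("scene"); cv2.imwrite("pics/f.png",cv2.resize(p[70:330,200:560,::-1],(800,578)))
E
```

```text
time: 20.18
ee_pos: [465.6, 26.0, 98.1]
tcp_rot: [0.0, 0.809, 0.588, 0.0]
ft_force: [-7.6, -0.9, 18.8]
grip_width: 0.4
finger_force: 9.3
```

View pics/f.png

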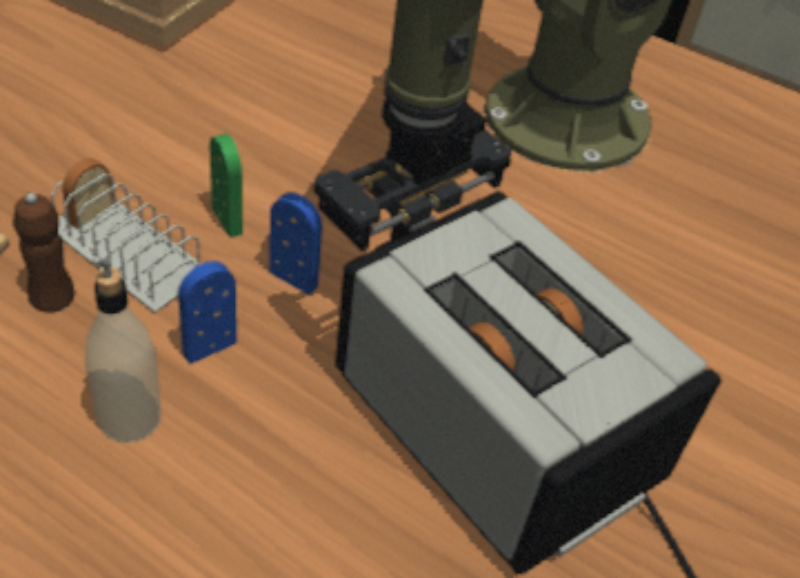

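Both slices are fully down in their slots (490,340 and 560,310), the heel is still in the rack (90,190), and the bottle and mill haven't moved. The lever is held against its stop with about 19 N.

```bash
python3 -c "
from station import env
print(env.close_job())"
```

```text
the job is handed in; nothing more can be done
None
```

I handed the job in at about 20 s: both long slices are down in the toaster, one per slot, with the lever held against its stop at about 19 N, and the heel, bottle and mill where they were; the hand-in returned no verdict.

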